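Pack the tool chest and clamp it shut

ROBOT

A 6-joint arm with a two-finger parallel gripper is mounted at the origin on the work surface. World frame = base frame: x ahead of the robot, y to its left, z up, the work surface at z = 0. Lengths are in m, angles in rad, forces in N, time in s.
With the tool pointing down it reaches from about 0.35 to 0.975 m from the base axis. Payload 4.9 kg.
Tool frame: the origin (TCP) lies on the mounting face of the last link; the fingertips stand 173 mm ahead of it and the grasp point (between the pads) lies 155 mm ahead of it (tcp_to_grasp is the distance from the TCP to the grasp point, in m); z points along the fingers, y is the line along which they close (so a half turn about z gives the same grasp; the last joint's range is limited). The gripper opens to 85 mm and grips with 20 to 120 N. Pads are 22 mm wide; open, the fingers measure 114 mm over their backs; the gripper's body (76 mm by 85 mm) begins 54 mm behind the grasp point. The pads swing forward as they close: fully open they stand 13 mm farther back than shut.
Start: joints at [-1.415, 0.053, 1.613, -0, 1.476, -0.119], TCP at [0.17, -0.602, 0.405] pointing down, gripper open.
Joint ranges: [-3.01, 3.01], [-1.01, 2.22], [0.06, 2.58], [-1.02, 4.17], [0.09, 2.62], [-3.14, 3.14]. Speed limits (rad/s): [2.57, 2.57, 3.14, 3.14, 3.14, 3.14].

INTERFACE

Orientations are given as a rotation vector (axis times angle).
In Python, from station import get_obs, get_image, calibration, finish_job, tcp_to_grasp gives the robot as it stands. The module is installed in compiled form; this text tells all that it offers.
- The arm moves only by the tool arm_command, never from a script. Its argument "plan" is a list that holds one entry, the list of rows, each a list of 6 numbers: the shift along the tool's x, y, z in cm, then the turn, a rotation vector about the tool's x, y, z in rad. A call has 1 to 12 rows; each row is the pose to reach, as a shift and turn from the pose commanded when the call began, along the tool's axes at that moment; what a row does not reach only later rows make up. A row lasts 1/12 s, in which the tool goes at most 41.7 mm and 7.16 degrees, less where a joint would pass 70% of its speed; a pose out of reach is approached as far as the arm can. A call with a gripper value outside its range is refused whole. "gripper" is the closure, from -1 (fully open) to 1 (shut), set as the call begins (left out, the last holds). The fingers move at their own pace and stop on an object; "force" is the grip in N (left out, the last holds). Time passes only in rows, so rows that repeat a pose let the fingers close. It gives the time, the measured TCP pose, the force, the opening and the grip force at its end, in the units of the state.
- get_obs(): the state, without advancing time (a new reading comes with each control period).
- get_image(name): name is "scene" or "top"; returns (picture, depth): 480x640x3 uint8, blue, green, red; 480x640 float32, m along the optical axis (not along the pixel's ray), 0 where there is no reading.
- calibration(name): a dict with "fx", "fy", "cx", "cy" (pixels), "pose" (4x4, takes a point from camera to world coordinates). Camera axes: x right, y up, looking along -z (the intrinsics and any distortion apply to the point x, -y, -z); pixel columns grow to the right and rows downward; lengths in m; the calibration is good to about 2 mm. A picture is of the moment at which its call begins. calibration takes no time and is no camera call.
- finish_job(): hands the job in; it is judged then, once.
The state is a dict: "t": time; "q": joint angles; "dq": joint speeds; "effort": joint torques, N m; "tool_pos": TCP position; "tool_rot": TCP orientation; "contact_force": force on the tool from outside, world axes, zero at the start; "wrist_torque": the same for the moment, N m; "opening": finger opening in m; "grip_force": force on a finger pad.
Only numpy, scipy, OpenCV 4.12 (cv2) and the standard library are available. Lean on these libraries where they do the work, as an engineer would, in place of code of your own. Each camera call takes 0.05 s, during which the arm holds its last target. There are 200 camera calls.

TASK

Pack the red tool chest for transport: first swing the clamp loop right over, clear of the lid, then lift the lid until it rests on its stop, and lay every battery pack on the blue (left) half of the chest floor and every green power screwdriver on the yellow (right) half. When all that are there are in, close the lid fully and only then swing the clamp fully back down over it. Leave the wrench, the spray can and the square where they are.

Things in the scene. Friction and masses are not known exactly. Their poses are not given: they have to be found in the camera images.
- chest: red steel tool chest, fixed to the bench but standing elsewhere each time: outside 200 (its x) x 370 (its y) x 68 mm high without the lid; walls 5 mm, floor 6 mm thick (inside 190 x 360 x 62 deep). Its front (-x side) faces the robot, +y is its left end as the robot sees it. The floor is blue for y > 0 and yellow for y < 0, parted at y = 0 by a rib 4 mm thick and 14 mm high above the floor. Origin: centre of its underside, on the bench
- lid (a joint): hinge angle of the lid, rad: 0 shut, 1.65 resting open on its stop (a little past upright). Stiff friction hinge: the lid stays where it is left; about 6 N at the handle move it. It is a flat red panel 200 x 370 x 12 mm, its underside on the chest's rim, hinged along the chest's rear (+x) rim
- lid_handle (a point): middle of the round steel handle bar of the lid, 12 mm thick and 120 mm long along the chest's y, standing 40 mm clear of the lid's front edge (240 mm from the hinge line). Shut, it is in front of the chest 74 mm above the bench; open on the stop it is at the top. It can be pinched from above at any lid angle and turns between the fingers
- lid_hinge (a point): middle of the lid's hinge line, which runs along the chest's y at the rear rim, 100 mm behind the chest's middle, 68 mm above the bench. At lid angle a the handle bar is at x = -0.240 cos a + 0.006 sin a, z = 0.240 sin a + 0.006 cos a (m) from here in the chest's frame
- clamp (a joint): angle of the clamp loop, rad: 0 fully down over the lid, 2.5 swung right over, lying outward beyond the chest's left end. Friction holds it wherever it is left; about 2 N move it
- clamp_bar (a point): middle of the black cross bar of the clamp, 12 mm thick and 84 mm long along the chest's x, carried by two 8 mm steel legs at its ends (76 mm free between them). When down it is 35 mm above the lid's top face; it can be pinched from above at any angle and turns between the fingers
- clamp_pivot (a point): middle of the clamp's pivot line, which runs along the chest's x just outside its left end (chest frame: x -20, y 197, z 70 mm). At clamp angle c the cross bar is at y = -0.080 cos c + 0.045 sin c, z = 0.080 sin c + 0.045 cos c (m) from here in the chest's frame
- pack_a: cordless-tool battery pack, a black box with a red band, grey rail block on top: 96 (its x) x 42 (its y) x 46 high (its z), about 0.35 kg. Origin: centre of its underside. May be absent (None)
- pack_b: cordless-tool battery pack, a black box with a red band, grey rail block on top: 96 (its x) x 42 (its y) x 46 high (its z), about 0.35 kg. Origin: centre of its underside. May be absent (None)
- driver_a: power screwdriver lying flat: green body 100 x 42 x 42 mm with a dark rubber band, and a round black nose with steel tip to its +x; 140 long in all (its x from -70 to +70), 42 wide (its y), 42 high (its z), about 0.35 kg. Origin: centre of its underside. May be absent (None)
- driver_b: power screwdriver lying flat: green body 100 x 42 x 42 mm with a dark rubber band, and a round black nose with steel tip to its +x; 140 long in all (its x from -70 to +70), 42 wide (its y), 42 high (its z), about 0.35 kg. Origin: centre of its underside. May be absent (None)
- wrench: bystander: open-ended wrench 200 mm long lying on the bench; origin on its underside
- spray_can: bystander: upright spray can, 60 mm across, 160 high; origin: centre of its underside
- square: bystander: steel try square, 150 x 90 mm, lying flat; origin on the underside of its blade
Mind the look-alikes: they are no part of the job. Leave any pink or purple look-alike of the driver_b alone.

How it is judged:
On the way, in this order (a step that is already met when the one before it is completed fails the run):
1. the clamp is swung clear while the lid is still shut (value of joint clamp above 2 rad and value of joint lid below 0.1 rad), for 0.2 s.
2. the lid is open on its stop (value of joint lid above 1.57 rad), for 0.2 s.
3. all packs and screwdrivers lie in their halves of the chest (x of pack_a in the frame of chest between -0.09 and 0.09 m and z of pack_a in the frame of chest between -0.005 and 0.06 m and y of pack_a in the frame of chest between 0 and 0.18 m and x of pack_b in the frame of chest between -0.09 and 0.09 m and z of pack_b in the frame of chest between -0.005 and 0.06 m and y of pack_b in the frame of chest between 0 and 0.18 m and x of driver_a in the frame of chest between -0.09 and 0.09 m and z of driver_a in the frame of chest between -0.005 and 0.06 m and y of driver_a in the frame of chest between -0.18 and 0 m and x of driver_b in the frame of chest between -0.09 and 0.09 m and z of driver_b in the frame of chest between -0.005 and 0.06 m and y of driver_b in the frame of chest between -0.18 and 0 m), for 0.2 s.
4. the lid is shut with the clamp still clear (value of joint lid below 0.04 rad and value of joint clamp above 1.3 rad), for 0.2 s.
5. the clamp is down (value of joint clamp below 0.1 rad), for 0.2 s.
At the end, for the whole second after the job is handed in: Every pack lies inside the chest with its middle over the blue half and every screwdriver with its middle over the yellow half, at rest; the lid is shut (within 0.04 rad) and the clamp is down over it (within 0.1 rad) (all of step 3 and value of joint lid below 0.04 rad and value of joint clamp below 0.1 rad and linear speed of each of pack_a, pack_b, driver_a, driver_b below 0.02 m/s); the robot touches nothing.
It fails at once if the lid is lifted while the clamp is still over it, or the clamp is put down over an open lid (value of joint lid above 0.12 rad and value of joint clamp below 1.2 rad).
It fails at once if a bystander (wrench, spray can, square) is shifted by more than 4 cm (distance of any of wrench, spray_can, square from where it was at the start of the episode above 0.04 m).
It fails at once if the spray can is knocked over (angle between spray_can's own z axis and vertical above 0.5 rad).
Of pack_a, pack_b, driver_a, driver_b only 2 to 4 are there at a start; the rules pass over those that are not, and their reading is None.
At some moment in a run one of pack_a, pack_b, driver_a, driver_b may be knocked a few centimetres aside while the robot is not near it.
Once in a run the grip may slacken for a moment while it holds something.
It also fails if it takes over 210 s, if anything falls off the work surface, if the arm or the gripper's body presses on something with over 40 N, if the wrist force passes 120 N, or if a joint passes its speed limit or range.

## Working session

There is one attempt and no reset: what is moved stays moved. The work goes in short steps, Python scripts to look and compute and a tool call to move; the robot and the scene stay as the last step left them, time stands still between calls to the robot, and variables do not carry over. Pictures are saved under pics/ and viewed, at most 14 in all, crops included, and the job is handed in when it is done.

Besides the shell and the picture viewer there is one more tool, called after "Emit:" by a JSON object that holds its "op" and its "data". arm_command: Moves the arm, as the interface text tells. Its arguments: {"type":"object","properties":{"plan":{"type":"array"},"gripper":{"type":"number"},"force":{"type":"number"}},"required":["plan"]}

```bash
mkdir -p pics; ls
python3 - <<'E'
from station import *
import cv2,numpy as np
o=get_obs();print(o, tcp_to_grasp if not callable(tcp_to_grasp) else tcp_to_grasp())
for n in("scene","top"):
    im,d=get_image(n);cv2.imwrite(f"pics/{n}0.png",im);np.savez(f"{n}0.npz",im=im,d=d)
    c=calibration(n);print(n,{k:(np.round(v,3).tolist()) for k,v in c.items()})
E
```

```text
pics
{'t': 0.0, 'q': array([-1.41500537e+00,  5.33481659e-02,  1.61429745e+00, -2.33409379e-05,
        1.47600744e+00, -1.18997768e-01]), 'dq': array([ 0.00086721,  0.0009263 , -0.00029142, -0.00037199,  0.00058759,
        0.00039522]), 'effort': array([ 2.90462107e-03, -3.93684554e+01, -3.70171881e+01,  1.26304012e-04,
        7.29530773e-03,  6.62171843e-06]), 'tool_pos': array([ 0.16954658, -0.60128108,  0.40346598]), 'tool_rot': array([-3.10994631e+00, -4.30001767e-01,  9.59634248e-05]), 'contact_force': array([-0.07963792, -0.70527694, -0.55264974]), 'wrist_torque': array([-0.03437627,  0.01144214,  0.01629119]), 'grip_force': 0.0, 'opening': 0.08548461976951663} 0.1547
scene {'fx': 460.278, 'fy': 460.278, 'cx': 316.142, 'cy': 236.936, 'pose': [[0.353, -0.622, 0.699, 1.333], [0.936, 0.251, -0.249, -0.382], [-0.021, 0.742, 0.671, 0.851], [0.0, 0.0, 0.0, 1.0]]}
top {'fx': 445.343, 'fy': 445.343, 'cx': 315.659, 'cy': 242.391, 'pose': [[-0.004, 0.988, -0.154, 0.357], [-1.0, -0.004, 0.002, -0.122], [0.001, 0.154, 0.988, 1.338], [0.0, 0.0, 0.0, 1.0]]}
```

View pics/top0.png

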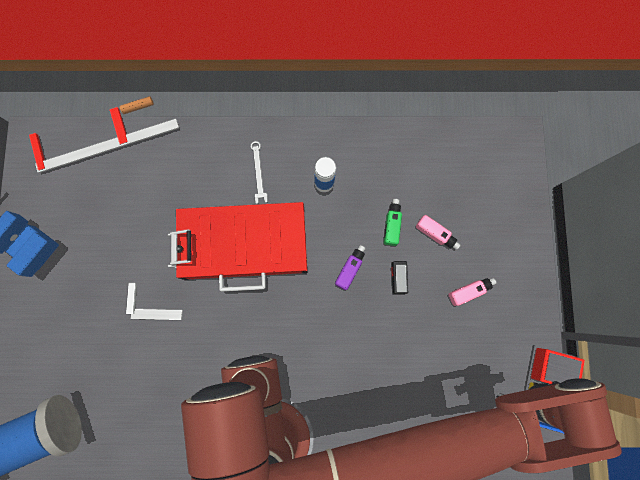

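View pics/scene0.png

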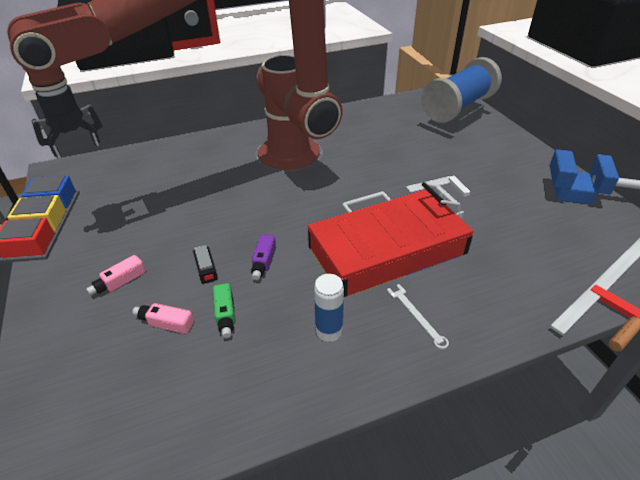

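The arm covers part of the top view, but the scene view shows nothing more there.
- **Screwdriver candidates (top view):** green (393,222), which I choose. The purple (350,268) and pink (438,232) and (472,292) are look-alikes and stay where they are.
- **Pack:** black/grey box at (400,278).
- **Chest:** (240,240), clamp bar about (180,248), handle (243,287).
- **Bystanders:** wrench (259,172), can (325,175), square (150,305).

```bash
cat > h.py <<'E'
from station import *
import cv2,numpy as np
from scipy.spatial.transform import Rotation as R
def ray(n,uv,z):
    c=calibration(n);P=np.array(c["pose"]);uv=np.atleast_2d(uv).astype(float)
    d=np.c_[(uv[:,0]-c["cx"])/c["fx"],-(uv[:,1]-c["cy"])/c["fy"],-np.ones(len(uv))]@P[:3,:3].T
    return P[:3,3]+d*((z-P[2,3])/d[:,2])[:,None]
def world(n,d):
    c=calibration(n);P=np.array(c["pose"]);v,u=np.mgrid[:480,:640]
    p=np.stack([(u-c["cx"])/c["fx"]*d,-(v-c["cy"])/c["fy"]*d,-d],-1)
    return p@P[:3,:3].T+P[:3,3]
def hsv(im):return cv2.cvtColor(im,cv2.COLOR_BGR2HSV)
def blobs(m,mn=60):
    cs,_=cv2.findContours(m.astype(np.uint8),cv2.RETR_EXTERNAL,cv2.CHAIN_APPROX_NONE)
    return sorted([c for c in cs if cv2.contourArea(c)>mn],key=cv2.contourArea,reverse=True)
def rect(n,c,z):
    w=ray(n,c[:,0],z)[:,:2].astype(np.float32);(x,y),s,a=cv2.minAreaRect(w*1000)
    b=cv2.boxPoints(((x,y),s,a));e=max(b[1]-b[0],b[2]-b[1],key=np.linalg.norm)
    return np.array([x,y])/1000,np.sort(s),np.arctan2(e[1],e[0])
def mv(grasp,yaw=None):
    """grasp point target (world), yaw = direction of the closing axis; tool down. returns row"""
    o=get_obs();Rt=R.from_rotvec(o["tool_rot"]);p=o["tool_pos"]
    if yaw is None: T=Rt
    else:
        cand=[]
        for k in(-2,-1,0,1,2):
            t=yaw+k*np.pi;y=[np.cos(t),np.sin(t),0];z=[0,0,-1];x=np.cross(y,z)
            T=R.from_matrix(np.c_[x,y,z]);cand.append(((Rt.inv()*T).magnitude(),k,T))
        cand.sort(key=lambda c:c[0]);T=cand[0][2]
    tp=np.array(grasp)-T.apply([0,0,tcp_to_grasp])
    return np.round(np.r_[Rt.inv().apply(tp-p)*100,(Rt.inv()*T).as_rotvec()],3).tolist()
def st():
    o=get_obs();Rt=R.from_rotvec(o["tool_rot"])
    print("t",round(o["t"],2),"grasp",np.round(o["tool_pos"]+Rt.apply([0,0,tcp_to_grasp]),4),"F",np.round(o["contact_force"],1),"open",round(o["opening"],4),"g",round(o["grip_force"],1),"q",np.round(o["q"],2),"yaxis",np.round(Rt.apply([0,1,0]),3),"z",np.round(Rt.apply([0,0,1]),3))
E
python3 - <<'E'
from h import *
f=np.load("top0.npz");im,d=f["im"],f["d"];H=hsv(im);W=world("top",d)
red=((H[...,0]<6)|(H[...,0]>174))&(H[...,1]>150)&(H[...,2]>90);red[:190]=0;red[320:]=0;red[:,:160]=0;red[:,330:]=0
c=blobs(red)[0];print("lid",rect("top",c,.08)); m=np.zeros((480,640),np.uint8);cv2.drawContours(m,[c],-1,1,-1);m=cv2.erode(m,np.ones((15,15)))
print("lid z",np.median(W[m>0][:,2]))
g=(H[...,0]>40)&(H[...,0]<85)&(H[...,1]>80)&(H[...,2]>60)
for c in blobs(g)[:4]: print("green",c[:,0].mean(0),rect("top",c,.042))
# tall things by height
Z=W[...,2];hi=(Z>.015)&(Z<.25)&(d>0);hi[:100]=0;hi[350:]=0;hi[:,:100]=0;hi[:,540:]=0
for c in blobs(hi):
    mm=np.zeros((480,640),np.uint8);cv2.drawContours(mm,[c],-1,1,-1);zz=np.median(Z[(mm>0)&hi]);print(c[:,0].mean(0).round(),"z",round(float(zz),3),rect("top",c,float(zz)))
# clamp bar & handle
for nm,(r0,r1,c0,c1),lo,hi_ in(("clamp",(225,272,160,200),.095,.2),("handle",(278,295,212,275),.05,.095)):
    s=W[r0:r1,c0:c1];k=(s[...,2]>lo)&(s[...,2]<hi_);print(nm,k.sum(),s[k].mean(0),s[k].min(0),s[k].max(0))
big=cv2.resize(im[180:320,150:500],None,fx=2.28,fy=2.28,interpolation=2);cv2.imwrite("pics/crop1.png",big)
E
```

```text
lid (array([0.56093042, 0.09079073]), array([205.32769775, 369.84024048]), np.float32(-1.520118))
lid z 0.08058694264335187
green [392.58888889 227.87777778] (array([ 0.60310791, -0.35227756]), array([ 45.0883255 , 105.44258881]), np.float32(-0.11690382))
[238. 245.] z 0.08 (array([0.54057227, 0.10069778]), array([245.41207886, 392.66891479]), np.float32(-1.5195392))
[133. 131.] z 0.021 (array([0.94640002, 0.44176633]), array([130.21951294, 252.07304382]), np.float32(-1.2456573))
[472. 291.] z 0.039 (array([ 0.41748358, -0.58041772]), array([ 43.72299194, 141.87060547]), np.float32(-1.1660869))
[438. 233.] z 0.039 (array([ 0.58620453, -0.48859641]), array([ 48.29747391, 138.42428589]), np.float32(0.9441312))
[324. 174.] z 0.154 (array([ 0.73303558, -0.14909221]), array([57.99365997, 97.26792145]), np.float32(-0.010716256))
[393. 223.] z 0.04 (array([ 0.62169025, -0.35450598]), array([ 45.09550095, 140.02807617]), np.float32(-0.1363854))
[351. 267.] z 0.04 (array([ 0.48766272, -0.22781395]), array([ 42.78558731, 138.56645203]), np.float32(-0.5167586))
[400. 277.] z 0.043 (array([ 0.45671225, -0.36775183]), array([43.67011642, 94.15290833]), np.float32(-0.030452628))
[136. 105.] z 0.028 (array([0.99895905, 0.43645868]), array([ 30.90050316, 102.65148163]), np.float32(-1.2269824))
[130. 298.] z 0.018 (array([0.3999151 , 0.42081049]), array([21.86705971, 88.00434875]), np.float32(-0.022592833))
clamp 411 [0.53503451 0.25074173 0.12409325] [0.48923152 0.2156417  0.0950234 ] [0.58273047 0.28497586 0.14756447]
handle 257 [0.42885352 0.08820842 0.07807147] [0.41615662 0.02144965 0.06907112] [0.45318255 0.15040519 0.08666528]
```

View pics/crop1.png

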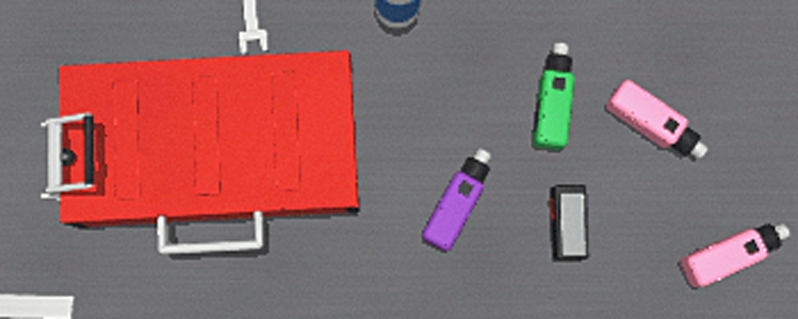

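The crop confirms the choice: green driver at crop (555,95), pack (570,222), and black clamp bar (88,148). The clamp seems to start a little raised, so I'll measure the bar accurately.

```bash
cat >> h.py <<'E'
C=np.array([.563,.091,0]);YAW=.051;RC=R.from_euler("z",YAW)
def w(p):return C+RC.apply(p)
def l(p):return RC.inv().apply(np.asarray(p)-C)
def clampw(c):return w([-.02,.197-.08*np.cos(c)+.045*np.sin(c),.07+.08*np.sin(c)+.045*np.cos(c)])
def lidw(a):return w([.1-.24*np.cos(a)+.006*np.sin(a),0,.068+.24*np.sin(a)+.006*np.cos(a)])
E
python3 - <<'E'
from h import *
f=np.load("top0.npz");im,d=f["im"],f["d"];W=world("top",d)
m=(im.max(-1)<70)&(W[...,2]>.1)&(W[...,2]<.2);m[:225]=0;m[275:]=0;m[:,:165]=0;m[:,205:]=0
for c in blobs(m,20):
    mm=np.zeros((480,640),np.uint8);cv2.drawContours(mm,[c],-1,1,-1);p=W[(mm>0)&m];print(c[:,0].mean(0),np.median(p,0),l(np.median(p,0)),rect("top",c,np.median(p[:,2])))
f=np.load("scene0.npz");im,d=f["im"],f["d"];W=world("scene",d)
Z=W[...,2];L=l(W.reshape(-1,3)).reshape(W.shape)
k=(abs(L[...,0]+.02)<.06)&(L[...,1]>.08)&(L[...,1]<.3)&(Z>.1)&(Z<.25)&(im.max(-1)<80);print(k.sum(),np.median(L[k],0),L[k].min(0),L[k].max(0))
k=(abs(L[...,0])<.08)&(abs(L[...,1])<.09)&(Z>.05);print("lid in scene z",np.median(Z[k]))
k=(Z>.06)&(Z<.1)&(d>0)&(L[...,0]>.0)&(L[...,0]<.15)&(abs(L[...,1])<.15);print("rear edge",np.percentile(L[k][:,0],[97,99,100]))
for c in(0,.2,.3,.4):print(c,clampw(c),l(clampw(c)))
print(lidw(0)); p=clampw(.3);p[2]=.28;print(mv(p,YAW+np.pi/2));st()
E
```

```text
[188.88709677 245.01612903] [0.53907874 0.22057248 0.14042647] [-0.01728482  0.13062346  0.14042647] (array([0.53700153, 0.22166182]), array([ 8.18475151, 80.11851501]), np.float32(0.039454523))
103 [-0.01613195  0.12805527  0.14056964] [-0.06025511  0.1247864   0.13283433] [0.02380905 0.13373284 0.1450582 ]
lid in scene z 0.08224372161604021
rear edge [0.10119536 0.10209591 0.10410221]
0 [0.53706159 0.20682832 0.115     ] [-0.02   0.117  0.115]
0.2 [0.53652455 0.21734941 0.12999654] [-0.02        0.12753479  0.12999654]
0.3 [0.53620152 0.22367787 0.13663176] [-0.02        0.13387149  0.13663176]
0.4 [0.53584633 0.23063627 0.14260121] [-0.02        0.14083895  0.14260121]
[0.42318203 0.08386309 0.074     ]
[57.674, -69.462, -2.971, -0.002, 0.0, 0.224]
t 0.1 grasp [ 0.1695 -0.601   0.2489] F [-0.1  0.7  0.4] open 0.0857 g 0.0 q [-1.42  0.05  1.61 -0.    1.48 -0.12] yaxis [ 0.271 -0.962 -0.002] z [-0.     0.002 -1.   ]
```

Emit:
{"op": "arm_command", "data": {"plan": [[[57.7,-69.5,-3,0,0,0.224],[57.7,-69.5,-3,0,0,0.224],[57.7,-69.5,-3,0,0,0.224],[57.7,-69.5,-3,0,0,0.224],[57.7,-69.5,-3,0,0,0.224],[57.7,-69.5,-3,0,0,0.224],[57.7,-69.5,-3,0,0,0.224],[57.7,-69.5,-3,0,0,0.224],[57.7,-69.5,-3,0,0,0.224],[57.7,-69.5,-3,0,0,0.224],[57.7,-69.5,-3,0,0,0.224],[57.7,-69.5,-3,0,0,0.224]]], "gripper": -0.1, "force": 40}}

```text
t: 1.1
tool_pos: [0.3725, -0.1428, 0.4211]
tool_rot: [3.14, 0.079, 0.001]
contact_force: [1.1, -0.4, -0.4]
opening: 0.0472
grip_force: 0.0
```

Run:
```python
from h import *
p=clampw(.25);p[2]=.28;print(mv(p,YAW+np.pi/2));st()
```

```text
[18.19, -35.455, -1.359, 0.0, -0.0, -0.001]
t 1.1 grasp [ 0.3726 -0.1428  0.2664] F [ 1.1 -0.4 -0.4] open 0.0472 g 0.0 q [-0.55 -0.54  2.08  0.    1.6   0.97] yaxis [ 0.05  -0.999  0.   ] z [ 0. -0. -1.]
```

Emit:
{"op": "arm_command", "data": {"plan": [[[18.2,-35.5,-1.4,0,0,0],[18.2,-35.5,-1.4,0,0,0],[18.2,-35.5,-1.4,0,0,0],[18.2,-35.5,-1.4,0,0,0],[18.2,-35.5,-1.4,0,0,0],[18.2,-35.5,-1.4,0,0,0],[18.2,-35.5,-1.4,0,0,0],[18.2,-35.5,-1.4,0,0,0],[18.2,-35.5,-1.4,0,0,0],[18.2,-35.5,-1.4,0,0,0],[18.2,-35.5,-1.4,0,0,0],[18.2,-35.5,-1.4,0,0,0]]]}}

```text
t: 2.1
tool_pos: [0.5363, 0.22, 0.4343]
tool_rot: [3.14, 0.083, -0.003]
contact_force: [-0.5, -0.7, -0.3]
opening: 0.0472
grip_force: 0.0
```

Run:
```python
from h import *
print(mv(clampw(.25),YAW+np.pi/2));st()
```

```text
[0.037, -0.058, 14.625, 0.001, 0.002, 0.002]
t 2.1 grasp [0.536  0.2198 0.2796] F [-0.5 -0.7 -0.3] open 0.0472 g 0.0 q [ 0.26 -0.07  1.69 -0.    1.53  1.78] yaxis [ 0.053 -0.999  0.001] z [-0.002 -0.001 -1.   ]
```

Emit:
{"op": "arm_command", "data": {"plan": [[[0,0,4,0,0,0],[0,0,8,0,0,0],[0,0,11,0,0,0],[0,0,13,0,0,0],[0,0,14.4,0,0,0],[0,0,14.4,0,0,0],[0,0,14.4,0,0,0]]]}}

```text
t: 2.68
tool_pos: [0.5362, 0.2182, 0.2914]
tool_rot: [3.14, 0.078, -0.001]
contact_force: [1.2, 0.2, -0.4]
opening: 0.0473
grip_force: 0.0
```

Emit:
{"op": "arm_command", "data": {"plan": [[[0,0,0,0,0,0],[0,0,0,0,0,0],[0,0,0,0,0,0],[0,0,0,0,0,0],[0,0,0,0,0,0],[0,0,0,0,0,0],[0,0,0,0,0,0]]], "gripper": 1, "force": 30}}

```text
t: 3.27
tool_pos: [0.5369, 0.219, 0.2925]
tool_rot: [-3.14, -0.08, -0.005]
contact_force: [2.3, 0.2, 3.2]
opening: 0.0107
grip_force: 29.7
```

Run:
```python
from h import *
st();o=get_obs();g=o["tool_pos"]+R.from_rotvec(o["tool_rot"]).apply([0,0,tcp_to_grasp]);L=l(g);print(L)
# own clamp angle from y
c=min(np.linspace(0,.6,61),key=lambda c:abs(l(clampw(c))[1]-L[1]));print("c",c)
Rt=R.from_rotvec(o["tool_rot"]);b=clampw(c)
for k in np.linspace(c,2.5,13)[1:]:print(np.round(Rt.inv().apply(clampw(k)-b)*100,2))
```

```text
t 3.27 grasp [0.5374 0.2191 0.1378] F [2.3 0.2 3.2] open 0.0107 g 29.7 q [ 0.26  0.04  1.82 -0.    1.28  1.78] yaxis [ 0.051 -0.999 -0.   ] z [ 0.003  0.    -1.   ]
[-0.01908095  0.1291914   0.13784712]
c 0.23
[ 0.   -1.29 -1.16]
[ 0.01 -2.77 -2.06]
[ 0.01 -4.4  -2.66]
[ 0.01 -6.11 -2.95]
[ 0.01 -7.84 -2.91]
[ 0.01 -9.53 -2.54]
[  0.   -11.13  -1.87]
[  0.   -12.57  -0.9 ]
[ -0.   -13.8    0.32]
[-1.000e-02 -1.478e+01  1.750e+00]
[-1.000e-02 -1.548e+01  3.330e+00]
[ -0.02 -15.86   5.03]
```

Emit:
{"op": "arm_command", "data": {"plan": [[[0,-1.3,-1.2,0,0,0],[0,-2.8,-2.1,0,0,0],[0,-4.4,-2.7,0,0,0],[0,-6.1,-2.95,0,0,0],[0,-7.8,-2.9,0,0,0],[0,-9.5,-2.5,0,0,0],[0,-11.1,-1.9,0,0,0],[0,-12.6,-0.9,0,0,0],[0,-13.8,0.3,0,0,0],[0,-14.8,1.75,0,0,0],[0,-15.5,3.2,0,0,0],[0,-15.8,4.6,0,0,0]]]}}

```text
t: 4.27
tool_pos: [0.5283, 0.3773, 0.2441]
tool_rot: [3.139, 0.081, 0.001]
contact_force: [2.6, -4.8, 2.7]
opening: 0.0104
grip_force: 30.2
```

Emit:
{"op": "arm_command", "data": {"plan": [[[0,0,0,0,0,0],[0,0,0,0,0,0],[0,0,0,0,0,0]]]}}

```text
t: 4.52
tool_pos: [0.528, 0.3768, 0.2432]
tool_rot: [-3.139, -0.079, 0.001]
contact_force: [5.7, 1.3, -4.1]
opening: 0.0105
grip_force: 30.2
```

Run:
```python
from h import *
st();o=get_obs();g=o["tool_pos"]+R.from_rotvec(o["tool_rot"]).apply([0,0,tcp_to_grasp]);print(l(g),l(clampw(2.5)),l(clampw(2.3)))
```

```text
t 4.52 grasp [0.5279 0.377  0.0885] F [ 5.7  1.3 -4.1] open 0.0105 g 30.2 q [0.5  0.25 1.68 0.   1.22 2.03] yaxis [ 0.05  -0.999 -0.001] z [-0.001  0.001 -1.   ]
[-0.02044488  0.28742321  0.08853109] [-0.02        0.28802274  0.08182631] [-0.02        0.28385882  0.099674  ]
```

Emit:
{"op": "arm_command", "data": {"plan": [[[0,0,0,0,0,0],[0,0,0,0,0,0],[0,0,0,0,0,0],[0,0,-4,0,0,0],[0,0,-8,0,0,0],[0,0,-12,0,0,0],[0,0,-15,0,0,0],[0,0,-17,0,0,0],[0,0,-17,0,0,0]]], "gripper": 0.1}}

```text
t: 5.27
tool_pos: [0.5287, 0.3772, 0.4226]
tool_rot: [-3.135, -0.08, -0.014]
contact_force: [1.0, -0.0, -0.3]
opening: 0.0384
grip_force: 0.0
```

Run:
```python
from h import *
p=lidw(0);p[2]=.2;print(mv(p,YAW+1e-3),mv(p));st()
im,d=get_image("top");H=hsv(im);cv2.imwrite("pics/x.png",im);W=world("top",d);Z=W[...,2];L=l(W.reshape(-1,3)).reshape(W.shape)
k=(L[...,0]>-.15)&(L[...,0]<-.107)&(abs(L[...,1])<.09)&(Z>.05)&(Z<.1);print("handle",np.median(L[k],0),L[k].min(0),L[k].max(0))
k=(L[...,0]<-.12)&k;print(np.median(L[k],0))
k=(abs(L[...,0]+.02)<.06)&(L[...,1]>.05)&(L[...,1]<.32)&(Z>.09)&(Z<.18);print("clamp left over lid",k.sum(), L[k].mean(0) if k.any() else 0)
```

```text
[-12.096, 28.797, 6.529, -0.011, -0.003, 1.57] [-12.241, 28.878, 6.528, 0.0, 0.0, 0.0]
t 5.27 grasp [0.5301 0.3781 0.2679] F [ 1.  -0.  -0.3] open 0.0384 g 0.0 q [0.51 0.1  1.54 0.   1.5  2.02] yaxis [ 0.051 -0.999 -0.005] z [ 0.009  0.006 -1.   ]
handle [-0.13625042  0.00329648  0.07867528] [-0.14447687 -0.06332904  0.06902347] [-0.10701999  0.06516894  0.08692084]
[-0.13765808  0.00323919  0.0788002 ]
clamp left over lid 23 [-0.02054231  0.28777846  0.09150302]
```

Emit:
{"op": "arm_command", "data": {"plan": [[[-12.1,28.9,4.5,0,0,-1.5],[-12.1,28.9,4.5,0,0,-1.5],[-12.1,28.9,4.5,0,0,-1.5],[-12.1,28.9,4.5,0,0,-1.5],[-12.1,28.9,4.5,0,0,-1.5],[-12.1,28.9,4.5,0,0,-1.5],[-12.1,28.9,4.5,0,0,-1.5],[-12.1,28.9,4.5,0,0,-1.5],[-12.1,28.9,4.5,0,0,-1.5],[-12.1,28.9,4.5,0,0,-1.5],[-12.1,28.9,4.5,0,0,-1.5],[-12.1,28.9,4.5,0,0,-1.5]]], "gripper": 0.3}}

```text
t: 6.32
tool_pos: [0.4213, 0.0816, 0.3676]
tool_rot: [-2.28, -2.156, 0.004]
contact_force: [-0.1, 1.2, 0.1]
opening: 0.0297
grip_force: 0.0
```

Run:
```python
from h import *
p=lidw(0);p[2]=.15;print(mv(p,YAW));print(mv(lidw(0),YAW));st()
```

```text
[0.233, 0.207, 6.293, -0.004, -0.0, -0.107]
[0.232, 0.239, 13.893, -0.004, -0.0, -0.107]
t 6.32 grasp [0.4206 0.0817 0.2129] F [-0.1  1.2  0.1] open 0.0297 g 0.0 q [ 0.02 -0.42  2.09  0.    1.48  0.07] yaxis [ 0.998 -0.056 -0.004] z [-0.004  0.    -1.   ]
```

Emit:
{"op": "arm_command", "data": {"plan": [[[0.2,0.2,3,0,0,-0.107],[0.2,0.2,6.5,0,0,-0.107],[0.2,0.2,9.5,0,0,-0.107],[0.2,0.2,12,0,0,-0.107],[0.2,0.2,13.9,0,0,-0.107],[0.2,0.2,13.9,0,0,-0.107],[0.2,0.2,13.9,0,0,-0.107]]]}}

```text
t: 6.9
tool_pos: [0.4227, 0.0839, 0.2288]
tool_rot: [-2.167, -2.268, 0.006]
contact_force: [0.8, -0.1, 0.9]
opening: 0.0298
grip_force: 0.0
```

Emit:
{"op": "arm_command", "data": {"plan": [[[0,0,0,0,0,0],[0,0,0,0,0,0],[0,0,0,0,0,0],[0,0,0,0,0,0],[0,0,0,0,0,0],[0,0,0,0,0,0]]], "gripper": 1, "force": 60}}

```text
t: 7.4
tool_pos: [0.4244, 0.0839, 0.2324]
tool_rot: [2.17, 2.272, 0.0]
contact_force: [-6.1, -0.5, 6.6]
opening: 0.0098
grip_force: 59.1
```

Run:
```python
from h import *
st();o=get_obs();Rt=R.from_rotvec(o["tool_rot"]);g=o["tool_pos"]+Rt.apply([0,0,tcp_to_grasp]);print(l(g))
for a in np.linspace(0,1.65,25)[1:]:print(round(a,2),np.round(Rt.inv().apply(lidw(a)-lidw(0))*100,2), np.round(lidw(a),3))
```

```text
t 7.4 grasp [0.4245 0.0839 0.0777] F [-6.1 -0.5  6.6] open 0.0098 g 59.1 q [ 0.02 -0.25  2.2   0.    1.2  -0.02] yaxis [0.999 0.046 0.   ] z [ 0.  0. -1.]
[-1.38725454e-01 -3.36184248e-05  7.77465415e-02]
0.07 [ 0.    0.1  -1.65] [0.424 0.084 0.09 ]
0.14 [ 0.    0.31 -3.28] [0.426 0.084 0.107]
0.21 [ 0.    0.63 -4.9 ] [0.429 0.084 0.123]
0.27 [ 0.01  1.07 -6.49] [0.434 0.084 0.139]
0.34 [ 0.01  1.61 -8.05] [0.439 0.085 0.155]
0.41 [ 0.01  2.26 -9.57] [0.446 0.085 0.17 ]
0.48 [ 1.000e-02  3.010e+00 -1.104e+01] [0.453 0.085 0.184]
0.55 [  0.02   3.86 -12.45] [0.462 0.086 0.199]
0.62 [  0.02   4.8  -13.81] [0.471 0.086 0.212]
0.69 [  0.03   5.84 -15.09] [0.481 0.087 0.225]
0.76 [  0.03   6.96 -16.3 ] [0.493 0.087 0.237]
0.82 [  0.04   8.16 -17.43] [0.505 0.088 0.248]
0.89 [  0.05   9.44 -18.48] [0.517 0.089 0.259]
0.96 [  0.05  10.78 -19.43] [0.531 0.089 0.268]
1.03 [  0.06  12.19 -20.29] [0.545 0.09  0.277]
1.1 [  0.07  13.66 -21.06] [0.559 0.091 0.285]
1.17 [  0.08  15.17 -21.71] [0.575 0.092 0.291]
1.24 [  0.08  16.72 -22.27] [0.59  0.092 0.297]
1.31 [  0.09  18.31 -22.71] [0.606 0.093 0.301]
1.37 [  0.1   19.93 -23.05] [0.622 0.094 0.305]
1.44 [  0.11  21.56 -23.27] [0.638 0.095 0.307]
1.51 [  0.12  23.21 -23.38] [0.655 0.096 0.308]
1.58 [  0.12  24.86 -23.38] [0.671 0.097 0.308]
1.65 [  0.13  26.51 -23.27] [0.688 0.097 0.307]
```

Emit:
{"op": "arm_command", "data": {"plan": [[[0,0.1,-1.6,0,0,0],[0,0.3,-3.3,0,0,0],[0,0.6,-4.9,0,0,0],[0,1.1,-6.5,0,0,0],[0,1.6,-8.05,0,0,0],[0,2.3,-9.6,0,0,0],[0,3.0,-11.0,0,0,0],[0,3.9,-12.5,0,0,0],[0,4.8,-13.8,0,0,0],[0,5.8,-15.1,0,0,0],[0,7.0,-16.3,0,0,0],[0,8.2,-17.4,0,0,0]]]}}

```text
t: 8.4
tool_pos: [0.5039, 0.0879, 0.4065]
tool_rot: [-2.161, -2.264, 0.017]
contact_force: [-23.7, 0.4, 16.0]
opening: 0.0099
grip_force: 59.2
```

```bash
cat >> h.py <<'E'
def lidrows(a0,a1,n,off=0):
    o=get_obs();Rt=R.from_rotvec(o["tool_rot"]);g=o["tool_pos"]+Rt.apply([0,0,tcp_to_grasp])
    for a in np.linspace(a0,a1,n+1)[1:]:print(np.round(Rt.inv().apply(lidw(a)+[0,0,off]-g)*100,2).tolist())
E
python3 - <<'E'
from h import *
st();print(lidw(.825));lidrows(.825,1.65,12,.003)
E
```

```text
t 8.4 grasp [0.5014 0.0879 0.2519] F [-23.7   0.4  16. ] open 0.0099 g 59.2 q [ 0.03 -0.22  1.87  0.    1.51 -0.02] yaxis [ 0.999  0.047 -0.016] z [-0.016 -0.    -1.   ]
[0.50462961 0.08802053 0.24836281]
[-0.0, 1.58, -1.02]
[0.01, 2.91, -2.0]
[0.01, 4.3, -2.88]
[0.02, 5.76, -3.67]
[0.03, 7.26, -4.35]
[0.04, 8.8, -4.93]
[0.04, 10.38, -5.4]
[0.05, 11.99, -5.76]
[0.06, 13.62, -6.01]
[0.06, 15.27, -6.15]
[0.07, 16.92, -6.17]
[0.08, 18.57, -6.09]
```

Emit:
{"op": "arm_command", "data": {"plan": [[[0,0.9,-1.0,0,0,0],[0,2.2,-2.0,0,0,0],[0,3.6,-2.9,0,0,0],[0,5.1,-3.7,0,0,0],[0,6.6,-4.35,0,0,0],[0,8.2,-4.9,0,0,0],[0,9.8,-5.4,0,0,0],[0,11.4,-5.8,0,0,0],[0,13.1,-6.1,0,0,0],[0,14.8,-6.2,0,0,0],[0,16.4,-6.2,0,0,0],[0,18.0,-6.2,0,0,0]]]}}

```text
t: 9.4
tool_pos: [0.6862, 0.0971, 0.47]
tool_rot: [-2.167, -2.272, -0.005]
contact_force: [-5.1, 4.9, 2.9]
opening: 0.0094
grip_force: 62.6
```

Run:
```python
from h import *
st();print(lidw(1.57),lidw(1.65))
```

```text
t 9.4 grasp [0.6864 0.0976 0.3153] F [-5.1  4.9  2.9] open 0.0094 g 62.6 q [ 0.03  0.18  1.37  0.    1.59 -0.01] yaxis [0.999 0.047 0.002] z [ 0.001  0.003 -1.   ]
[0.66867131 0.09639391 0.3080047 ] [0.68780771 0.09737072 0.30677288]
```

Emit:
{"op": "arm_command", "data": {"plan": [[[0,0.4,0,0,0,0],[0,0.6,0,0,0,0],[0,0.6,0,0,0,0],[0,0.6,0,0,0,0]]]}}

```text
t: 9.73
tool_pos: [0.6903, 0.0974, 0.4696]
tool_rot: [-2.163, -2.268, 0.005]
contact_force: [-15.7, 2.9, 9.5]
opening: 0.0095
grip_force: 63.3
```

Emit:
{"op": "arm_command", "data": {"plan": [[[0,0,0,0,0,0],[0,0,0,0,0,0],[0,0,0,0,0,0],[0,0,-3,0,0,0],[0,0,-6,0,0,0],[0,0,-6,0,0,0]]], "gripper": 0.2}}

```text
t: 10.23
tool_pos: [0.6921, 0.0959, 0.5352]
tool_rot: [2.165, 2.265, 0.013]
contact_force: [1.0, 0.4, 1.9]
opening: 0.0341
grip_force: 0.0
```

Run:
```python
from h import *
st()
im,d=get_image("top");im2,d2=get_image("scene");cv2.imwrite("pics/open.png",np.hstack([cv2.resize(im[100:,100:520],(400,362)),cv2.resize(im2,(400,300))[:, :]] if 0 else [cv2.resize(im,(400,300)),cv2.resize(im2,(400,300))]))
H=hsv(im);W=world("top",d);Z=W[...,2]
g=(H[...,0]>40)&(H[...,0]<85)&(H[...,1]>80)&(H[...,2]>60);g[:160]=0;g[330:]=0
for c in blobs(g): print("green",c[:,0].mean(0),rect("top",c,.042))
hi=(Z>.015)&(Z<.06)&(d>0);hi[:100]=0;hi[350:]=0;hi[:,330:]&=True;hi[:,:320]=0;hi[:,540:]=0
for c in blobs(hi):
    mm=np.zeros((480,640),np.uint8);cv2.drawContours(mm,[c],-1,1,-1);zz=np.percentile(Z[(mm>0)&hi],70);print(c[:,0].mean(0).round(),"z",round(float(zz),3),rect("top",c,float(zz)))
L=l(W.reshape(-1,3)).reshape(W.shape)
for nm,h0,h1 in(("blue",95,130),("yellow",20,35)):
    m=(H[...,0]>h0)&(H[...,0]<h1)&(H[...,1]>120)&(abs(L[...,0])<.12)&(abs(L[...,1])<.2)
    for c in blobs(m)[:1]:q=l(ray("top",c[:,0],.006));print(nm,q.min(0),q.max(0))
```

```text
t 10.23 grasp [0.6939 0.0959 0.3805] F [1.  0.4 1.9] open 0.0341 g 0.0 q [ 0.03  0.18  1.26 -0.    1.69 -0.01] yaxis [0.999 0.045 0.012] z [ 0.012  0.    -1.   ]
green [382.71111111 225.97777778] (array([ 0.60822308, -0.32341687]), array([ 43.78497696, 104.16114044]), np.float32(-0.0655741))
[472. 291.] z 0.041 (array([ 0.41758905, -0.58017236]), array([ 43.65531158, 140.64118958]), np.float32(-1.1660861))
[438. 233.] z 0.041 (array([ 0.58580164, -0.48893457]), array([ 48.37787628, 138.21144104]), np.float32(0.95672566))
[351. 267.] z 0.042 (array([ 0.4874519 , -0.22748636]), array([ 42.74081039, 138.70584106]), np.float32(-0.51352423))
[383. 221.] z 0.042 (array([ 0.62658691, -0.32297629]), array([ 44.46847534, 139.68786621]), np.float32(-0.029760858))
[399. 277.] z 0.045 (array([ 0.45651971, -0.36727631]), array([43.58569336, 93.97086334]), np.float32(-0.030451853))
blue [-0.08688172  0.00047372  0.006     ] [0.0971735  0.09056955 0.006     ]
yellow [-0.08692126 -0.17803408  0.006     ] [ 0.09628622 -0.00017347  0.006     ]
```

View pics/open.png

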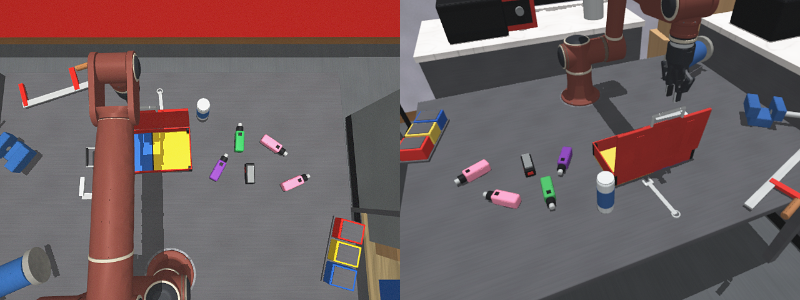

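The lid is open on its stop and both floor halves can be seen. The green driver was knocked about 3 cm to (0.61,-0.32), and the pack has not moved. I'll take the pack first.

```bash
cat >> h.py <<'E'
def mve(grasp,yaw):
    o=get_obs();Rt=R.from_rotvec(o["tool_rot"]);y=[np.cos(yaw),np.sin(yaw),0];z=[0,0,-1]
    T=R.from_matrix(np.c_[np.cross(y,z),y,z]);tp=np.array(grasp)-T.apply([0,0,tcp_to_grasp])
    print(np.round(np.r_[Rt.inv().apply(tp-o["tool_pos"])*100,(Rt.inv()*T).as_rotvec()],3).tolist())
E
python3 - <<'E'
from h import *
mve([.4565,-.367,.36],-.03-np.pi/2+.1)
E
```

```text
[-45.169, -25.643, 1.389, 0.004, -0.004, 1.546]
```

Emit:
{"op": "arm_command", "data": {"plan": [[[-45.2,-25.6,0.5,0,0,1.54],[-45.2,-25.6,0.5,0,0,1.54],[-45.2,-25.6,0.5,0,0,1.54],[-45.2,-25.6,0.5,0,0,1.54],[-45.2,-25.6,0.5,0,0,1.54],[-45.2,-25.6,0.5,0,0,1.54],[-45.2,-25.6,0.5,0,0,1.54],[-45.2,-25.6,0.5,0,0,1.54],[-45.2,-25.6,0.5,0,0,1.54],[-45.2,-25.6,0.5,0,0,1.54],[-45.2,-25.6,0.5,0,0,1.54],[-45.2,-25.6,0.5,0,0,1.54]]], "gripper": -0.8}}

```text
t: 11.33
tool_pos: [0.4643, -0.3515, 0.5205]
tool_rot: [-3.135, -0.173, 0.002]
contact_force: [1.9, 0.3, 0.1]
opening: 0.0768
grip_force: 0.0
```

Run:
```python
from h import *
st();mve([.4565,-.367,.15],-.03-np.pi/2)
```

```text
t 11.33 grasp [ 0.4641 -0.3512  0.3658] F [1.9 0.3 0.1] open 0.0768 g 0.0 q [-0.78 -0.09  1.56  0.    1.67  0.68] yaxis [ 0.11  -0.994 -0.002] z [-0.001  0.001 -1.   ]
[-0.923, 1.491, 21.582, -0.001, 0.001, 0.14]
```

Emit:
{"op": "arm_command", "data": {"plan": [[[-0.9,1.5,4,0,0,0.14],[-0.9,1.5,8,0,0,0.14],[-0.9,1.5,12,0,0,0.14],[-0.9,1.5,16,0,0,0.14],[-0.9,1.5,20,0,0,0.14],[-0.9,1.5,24,0,0,0.14],[-0.9,1.5,27,0,0,0.14],[-0.9,1.5,30,0,0,0.14],[-0.9,1.5,32,0,0,0.14],[-0.9,1.5,33.2,0,0,0.14],[-0.9,1.5,33.8,0,0,0.14],[-0.9,1.5,33.8,0,0,0.14]]]}}

```text
t: 12.33
tool_pos: [0.4579, -0.3652, 0.1827]
tool_rot: [-3.139, 0.037, 0.003]
contact_force: [-0.1, 0.1, -0.4]
opening: 0.077
grip_force: 0.0
```

Emit:
{"op": "arm_command", "data": {"plan": [[[0,0,0,0,0,0],[0,0,0,0,0,0],[0,0,0,0,0,0],[0,0,0,0,0,0],[0,0,0,0,0,0],[0,0,0,0,0,0],[0,0,0,0,0,0]]], "gripper": 1, "force": 80}}

```text
t: 12.92
tool_pos: [0.4595, -0.3671, 0.1877]
tool_rot: [3.137, -0.037, 0.006]
contact_force: [-0.7, -1.3, 5.4]
opening: 0.0404
grip_force: 84.5
```

Emit:
{"op": "arm_command", "data": {"plan": [[[0,0,-2,0,0,0],[0,0,-5,0,0,0],[0,0,-9,0,0,0],[0,0,-13,0,0,0],[0,0,-17,0,0,0],[0,0,-19,0,0,0],[0,0,-20,0,0,0],[0,0,-20,0,0,0]]]}}

```text
t: 13.58
tool_pos: [0.4587, -0.3658, 0.3873]
tool_rot: [3.138, -0.037, 0.005]
contact_force: [-0.3, 0.0, -4.9]
opening: 0.0405
grip_force: 87.2
```

Run:
```python
from h import *
st();print(w([-.03,.09,.22]));mve(w([-.03,.09,.22]),YAW-np.pi/2)
```

```text
t 13.58 grasp [ 0.4592 -0.3662  0.2326] F [-0.3  0.  -4.9] open 0.0405 g 87.2 q [-0.8  -0.03  1.72  0.    1.44  0.79] yaxis [-0.023 -1.     0.003] z [ 0.003 -0.003 -1.   ]
[0.528451   0.17935364 0.22      ]
[5.7, -54.664, 1.115, 0.003, -0.003, -0.074]
```

Emit:
{"op": "arm_command", "data": {"plan": [[[5.7,-54.7,1,0,0,-0.074],[5.7,-54.7,1,0,0,-0.074],[5.7,-54.7,1,0,0,-0.074],[5.7,-54.7,1,0,0,-0.074],[5.7,-54.7,1,0,0,-0.074],[5.7,-54.7,1,0,0,-0.074],[5.7,-54.7,1,0,0,-0.074],[5.7,-54.7,1,0,0,-0.074],[5.7,-54.7,1,0,0,-0.074],[5.7,-54.7,1,0,0,-0.074],[5.7,-54.7,1,0,0,-0.074],[5.7,-54.7,1,0,0,-0.074]]]}}

```text
t: 14.58
tool_pos: [0.5207, 0.1322, 0.3714]
tool_rot: [3.14, 0.08, -0.009]
contact_force: [0.8, -0.2, -3.6]
opening: 0.0407
grip_force: 87.2
```

Emit:
{"op": "arm_command", "data": {"plan": [[[0,0,0,0,0,0],[0,0,0,0,0,0],[0,0,0,0,0,0],[0,0,0,0,0,0]]]}}

```text
t: 14.92
tool_pos: [0.5215, 0.1293, 0.3734]
tool_rot: [3.14, 0.078, -0.005]
contact_force: [0.3, -1.0, -4.7]
opening: 0.0406
grip_force: 87.1
```

Run:
```python
from h import *
st();mve(w([-.03,.09,.037]),YAW-np.pi/2)
```

```text
t 14.92 grasp [0.521  0.1292 0.2187] F [ 0.3 -1.  -4.7] open 0.0406 g 87.1 q [ 0.1  -0.14  1.85 -0.    1.43  1.63] yaxis [ 0.049 -0.999  0.   ] z [-0.003 -0.001 -1.   ]
[1.004, -4.976, 18.161, 0.0, 0.003, -0.002]
```

Emit:
{"op": "arm_command", "data": {"plan": [[[0.4,-2.5,0,0,0,0],[1,-5,0,0,0,0],[1,-5,1,0,0,0],[1,-5,4,0,0,0],[1,-5,7.5,0,0,0],[1,-5,11,0,0,0],[1,-5,13.5,0,0,0],[1,-5,15.5,0,0,0],[1,-5,16.8,0,0,0],[1,-5,17.6,0,0,0],[1,-5,17.6,0,0,0],[1,-5,17.6,0,0,0]]]}}

```text
t: 15.92
tool_pos: [0.5299, 0.1802, 0.2001]
tool_rot: [-3.14, -0.078, -0.001]
contact_force: [0.8, -0.5, -4.9]
opening: 0.0403
grip_force: 87.0
```

Run:
```python
from h import *
st()
```

```text
t 15.92 grasp [0.53   0.1802 0.0454] F [ 0.8 -0.5 -4.9] open 0.0403 g 87.0 q [ 0.19  0.12  1.91 -0.    1.11  1.72] yaxis [ 0.05  -0.999 -0.   ] z [ 0.001  0.    -1.   ]
```

Emit:
{"op": "arm_command", "data": {"plan": [[[0,0,0.3,0,0,0],[0,0,0.5,0,0,0],[0,0,0.5,0,0,0]]]}}

```text
t: 16.17
tool_pos: [0.5297, 0.1807, 0.1952]
tool_rot: [-3.14, -0.08, -0.002]
contact_force: [-0.6, 0.7, -3.7]
opening: 0.04
grip_force: 87.1
```

Emit:
{"op": "arm_command", "data": {"plan": [[[0,0,0,0,0,0],[0,0,0,0,0,0],[0,0,0,0,0,0],[0,0,-3,0,0,0],[0,0,-7,0,0,0],[0,0,-11,0,0,0],[0,0,-15,0,0,0],[0,0,-18,0,0,0],[0,0,-20,0,0,0],[0,0,-20,0,0,0]]], "gripper": -0.35}}

```text
t: 17.0
tool_pos: [0.5306, 0.1809, 0.4024]
tool_rot: [-3.138, -0.08, -0.02]
contact_force: [0.1, 0.4, 0.3]
opening: 0.0573
grip_force: 0.0
```

```bash
cat > look.py <<'E'
from h import *
def driver(full=False):
    im,d=get_image("top");H=hsv(im);W=world("top",d);Z=W[...,2]
    g=(H[...,0]>40)&(H[...,0]<85)&(H[...,1]>80)&(H[...,2]>60);g[:160]=0;g[330:]=0
    for c in blobs(g): print("green",c[:,0].mean(0),rect("top",c,.042))
    L=l(W.reshape(-1,3)).reshape(W.shape)
    hi=(Z>.03)&(Z<.062)&(d>0)&(abs(L[...,0])<.09)&(abs(L[...,1])<.175)
    for c in blobs(hi):
        x,s,a=rect("top",c,.05);print("in chest",l([*x,0]),s,a)
    return im
E
python3 - <<'E'
from look import *
st();cv2.imwrite("pics/a.png",driver());mve([.62,-.323,.22],-.04-np.pi/2)
E
```

```text
t 17.0 grasp [0.5325 0.1813 0.2477] F [0.1 0.4 0.3] open 0.0573 g 0.0 q [ 0.2  -0.1   1.77 -0.    1.46  1.72] yaxis [ 0.051 -0.999 -0.002] z [ 0.013  0.002 -1.   ]
green [382.78651685 225.79775281] (array([ 0.60822308, -0.32341687]), array([ 43.78497696, 104.16114044]), np.float32(-0.0655741))
in chest [-0.03167724  0.09039735  0.        ] [43.8204689  96.66436005] 0.029430956
[6.41, 50.776, 2.407, -0.002, -0.008, 0.091]
```

Emit:
{"op": "arm_command", "data": {"plan": [[[-1,4,0,0,0,0],[-1,8,0,0,0,0],[-1,12,0,0,0,0],[-1,16,0,0,0,0],[-1,20,0,0,0,0],[-1,24,0,0,0,0],[0,28,0,0,0,0.05],[1,32,0,0,0,0.09],[2,36,0,0,0,0.09],[3,40,0,0,0,0.09],[4,44,0,0,0,0.09],[5.2,48,0,0,0,0.09]]], "gripper": -0.8}}

```text
t: 18.05
tool_pos: [0.6053, -0.298, 0.3919]
tool_rot: [-3.139, 0.063, 0.004]
contact_force: [0.1, -0.3, -0.2]
opening: 0.0768
grip_force: 0.0
```

Run:
```python
from h import *
st();mve([.608,-.323,.027],-.04-np.pi/2)
```

```text
t 18.05 grasp [ 0.6049 -0.2978  0.2372] F [ 0.1 -0.3 -0.2] open 0.0768 g 0.0 q [-0.57  0.18  1.5   0.    1.47  1.04] yaxis [-0.04  -0.999 -0.002] z [-0.003  0.002 -1.   ]
[0.428, 2.519, 21.013, -0.002, 0.003, 0.0]
```

Emit:
{"op": "arm_command", "data": {"plan": [[[0.4,2.5,2,0,0,0],[0.4,2.5,5,0,0,0],[0.4,2.5,8.5,0,0,0],[0.4,2.5,12,0,0,0],[0.4,2.5,15,0,0,0],[0.4,2.5,17.5,0,0,0],[0.4,2.5,19.5,0,0,0],[0.4,2.5,20.6,0,0,0],[0.4,2.5,21,0,0,0],[0.4,2.5,21,0,0,0]]]}}

```text
t: 18.88
tool_pos: [0.608, -0.3208, 0.1825]
tool_rot: [-3.139, 0.062, 0.004]
contact_force: [0.1, -0.1, -0.6]
opening: 0.0766
grip_force: 0.0
```

Emit:
{"op": "arm_command", "data": {"plan": [[[0,0,0,0,0,0],[0,0,0,0,0,0],[0,0,0,0,0,0],[0,0,0,0,0,0],[0,0,0,0,0,0],[0,0,0,0,0,0],[0,0,0,0,0,0]]], "gripper": 1, "force": 80}}

```text
t: 19.47
tool_pos: [0.6096, -0.3221, 0.1875]
tool_rot: [3.138, -0.062, 0.007]
contact_force: [-0.2, -1.0, 7.1]
opening: 0.0404
grip_force: 83.7
```

Emit:
{"op": "arm_command", "data": {"plan": [[[0,0,-2,0,0,0],[0,0,-5,0,0,0],[0,0,-9,0,0,0],[0,0,-13,0,0,0],[0,0,-17,0,0,0],[0,0,-19,0,0,0],[0,0,-20,0,0,0],[0,0,-20,0,0,0]]]}}

```text
t: 20.13
tool_pos: [0.6088, -0.3212, 0.3872]
tool_rot: [3.139, -0.062, 0.006]
contact_force: [0.5, -0.1, -3.6]
opening: 0.0405
grip_force: 82.7
```

Run:
```python
from h import *
st();print(w([-.035,-.09,.22]));mve(w([-.035,-.09,.22]),YAW-np.pi/2)
```

```text
t 20.13 grasp [ 0.6093 -0.3215  0.2326] F [ 0.5 -0.1 -3.6] open 0.0405 g 82.7 q [-0.59  0.21  1.47  0.    1.46  1.02] yaxis [-0.039 -0.999  0.002] z [ 0.004 -0.002 -1.   ]
[ 0.53263352 -0.00066721  0.22      ]
[-8.87, -31.731, 1.158, 0.002, -0.004, -0.09]
```

Emit:
{"op": "arm_command", "data": {"plan": [[[-3,-2,0,0,0,0],[-6,-4,0,0,0,-0.05],[-8.9,-7,0,0,0,-0.09],[-8.9,-11,0,0,0,-0.09],[-8.9,-15,0,0,0,-0.09],[-8.9,-19,0,0,0,-0.09],[-8.9,-23,0,0,0,-0.09],[-8.9,-27,0,0,0,-0.09],[-8.9,-30,0.5,0,0,-0.09],[-8.9,-31.7,1,0,0,-0.09],[-8.9,-31.7,1,0,0,-0.09],[-8.9,-31.7,1,0,0,-0.09]]]}}

```text
t: 21.13
tool_pos: [0.5311, 0.0, 0.3705]
tool_rot: [-3.14, -0.083, 0.01]
contact_force: [0.1, -0.6, -3.6]
opening: 0.0407
grip_force: 82.5
```

Run:
```python
from h import *
st();mve(w([-.035,-.09,.041]),YAW-np.pi/2)
```

```text
t 21.13 grasp [5.301e-01 1.000e-04 2.158e-01] F [ 0.1 -0.6 -3.6] open 0.0407 g 82.5 q [-0.14 -0.15  1.86 -0.    1.43  1.38] yaxis [ 0.053 -0.999 -0.001] z [-0.006  0.    -1.   ]
[0.258, 0.093, 17.481, -0.001, 0.006, 0.002]
```

Emit:
{"op": "arm_command", "data": {"plan": [[[0,0,3,0,0,0],[0,0,6.5,0,0,0],[0,0,10,0,0,0],[0,0,12.5,0,0,0],[0,0,14.5,0,0,0],[0,0,16,0,0,0],[0,0,17,0,0,0],[0,0,17.4,0,0,0],[0,0,17.5,0,0,0],[0,0,17.5,0,0,0]]]}}

```text
t: 21.97
tool_pos: [0.5324, -0.0014, 0.1997]
tool_rot: [3.14, 0.079, 0.001]
contact_force: [-0.2, -0.2, -4.3]
opening: 0.0408
grip_force: 82.6
```

Run:
```python
from h import *
st()
```

```text
t 21.97 grasp [ 0.5325 -0.0014  0.045 ] F [-0.2 -0.2 -4.3] open 0.0408 g 82.6 q [-0.14  0.06  1.98 -0.    1.11  1.38] yaxis [ 0.05  -0.999  0.   ] z [ 0. -0. -1.]
```

Emit:
{"op": "arm_command", "data": {"plan": [[[0,0,0.3,0,0,0],[0,0,0.5,0,0,0],[0,0,0.5,0,0,0]]]}}

```text
t: 22.22
tool_pos: [0.5323, -0.0009, 0.1948]
tool_rot: [3.14, 0.08, 0.001]
contact_force: [-0.4, 0.0, -4.2]
opening: 0.0403
grip_force: 82.6
```

Emit:
{"op": "arm_command", "data": {"plan": [[[0,0,0,0,0,0],[0,0,0,0,0,0],[0,0,0,0,0,0],[0,0,-3,0,0,0],[0,0,-7,0,0,0],[0,0,-11,0,0,0],[0,0,-15,0,0,0],[0,0,-18,0,0,0],[0,0,-20,0,0,0],[0,0,-20,0,0,0]]], "gripper": -0.35}}

```text
t: 23.05
tool_pos: [0.5333, -0.001, 0.402]
tool_rot: [3.138, 0.08, 0.019]
contact_force: [1.4, 0.4, 1.2]
opening: 0.0577
grip_force: 0.0
```

Emit:
{"op": "arm_command", "data": {"plan": [[[0,4,-3,0,0,0],[0,8,-6,0,0,0],[0,12,-10,0,0,0],[0,16,-13,0,0,0],[0,18,-15,0,0,0],[0,18,-15,0,0,0]]], "gripper": 0.2}}

```text
t: 23.55
tool_pos: [0.541, -0.1832, 0.5467]
tool_rot: [3.139, 0.076, 0.004]
contact_force: [0.7, 0.3, 0.2]
opening: 0.0341
grip_force: 0.0
```

Run:
```python
from look import *
st();im=driver();im2,_=get_image("scene");cv2.imwrite("pics/loaded.png",np.vstack([cv2.resize(im[150:330,140:500],(720,360)),cv2.resize(im2[100:360],(576,234)).repeat(1,0) if 0 else cv2.copyMakeBorder(cv2.resize(im2[80:400],(460,230)),0,0,0,260,0)]))
p=lidw(1.65);p[2]=.40;mve(p,YAW)
```

```text
t 23.55 grasp [ 0.5413 -0.1835  0.392 ] F [0.7 0.3 0.2] open 0.0341 g 0.0 q [-0.46 -0.12  1.55 -0.    1.71  1.07] yaxis [ 0.049 -0.999  0.002] z [ 0.002 -0.002 -1.   ]
green [273.48275862 251.20689655] (array([ 5.34542786e-01, -1.93805695e-04]), array([ 38.36616516, 101.07570648]), np.float32(0.008327265))
in chest [-0.01618012 -0.08962705  0.        ] [ 41.04785156 136.33111572] 0.008327443
in chest [-0.03163199  0.09024476  0.        ] [43.85836411 96.49230957] 0.0346144
[15.958, -27.354, -0.711, 0.007, -0.001, -1.575]
```

View pics/loaded.png

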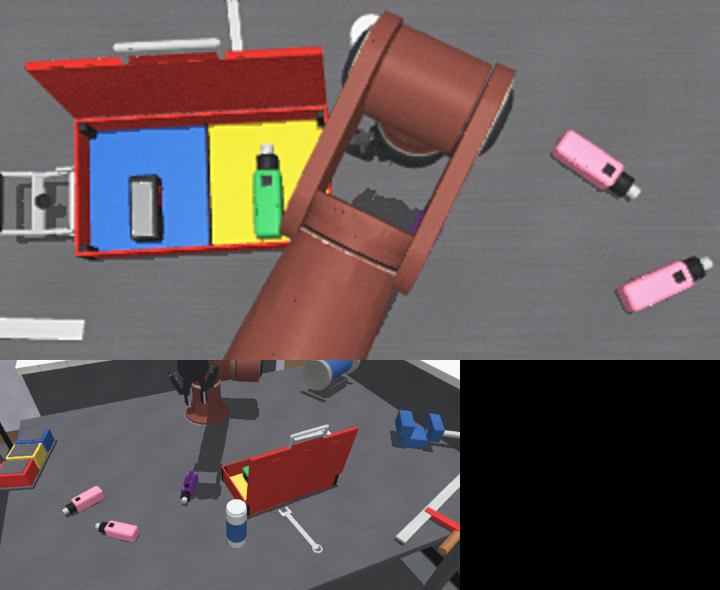

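Pack lies on blue, driver on yellow, and the lid is still open. No other packs or green drivers are on the bench. Next I'll close the lid.

Emit:
{"op": "arm_command", "data": {"plan": [[[16,-27.4,-1,0,0,-1.5],[16,-27.4,-1,0,0,-1.5],[16,-27.4,-1,0,0,-1.5],[16,-27.4,-1,0,0,-1.5],[16,-27.4,-1,0,0,-1.5],[16,-27.4,-1,0,0,-1.5],[16,-27.4,-1,0,0,-1.5],[16,-27.4,-1,0,0,-1.5],[16,-27.4,-1,0,0,-1.5],[16,-27.4,-1,0,0,-1.5],[16,-27.4,-1,0,0,-1.5],[16,-27.4,-1,0,0,-1.5]]]}}

```text
t: 24.65
tool_pos: [0.687, 0.1027, 0.5515]
tool_rot: [-2.233, -2.206, 0.004]
contact_force: [-0.2, -0.4, 0.0]
opening: 0.0343
grip_force: 0.0
```

Run:
```python
from h import *
st();p=lidw(1.65);p[0]+=.001;p[2]=.309;mve(p,YAW)
```

```text
t 24.65 grasp [0.6864 0.1028 0.3968] F [-0.2 -0.4  0. ] open 0.0343 g 0.0 q [0.04 0.17 1.24 0.   1.73 0.05] yaxis [ 1.    -0.012 -0.004] z [-0.004  0.    -1.   ]
[-0.537, 0.224, 8.775, -0.004, -0.0, -0.063]
```

Emit:
{"op": "arm_command", "data": {"plan": [[[-0.5,0.2,2,0,0,-0.063],[-0.5,0.2,5,0,0,-0.063],[-0.5,0.2,7.5,0,0,-0.063],[-0.5,0.2,8.7,0,0,-0.063],[-0.5,0.2,8.7,0,0,-0.063],[-0.5,0.2,8.7,0,0,-0.063]]]}}

```text
t: 25.15
tool_pos: [0.6888, 0.0966, 0.4659]
tool_rot: [-2.171, -2.268, 0.003]
contact_force: [0.2, -0.1, -0.1]
opening: 0.0343
grip_force: 0.0
```

Emit:
{"op": "arm_command", "data": {"plan": [[[0,0,0,0,0,0],[0,0,0,0,0,0],[0,0,0,0,0,0],[0,0,0,0,0,0],[0,0,0,0,0,0],[0,0,0,0,0,0]]], "gripper": 1, "force": 60}}

```text
t: 25.65
tool_pos: [0.6888, 0.0962, 0.4702]
tool_rot: [2.172, 2.268, 0.003]
contact_force: [-6.0, 0.6, 5.8]
opening: 0.0089
grip_force: 58.9
```

Run:
```python
from h import *
st();o=get_obs();Rt=R.from_rotvec(o["tool_rot"])
for a in np.linspace(1.65,0,25)[1:]:print(round(a,2),np.round(Rt.inv().apply(lidw(a)-lidw(1.65))*100,2))
```

```text
t 25.65 grasp [0.6891 0.0962 0.3155] F [-6.   0.6  5.8] open 0.0089 g 58.9 q [ 0.03  0.19  1.36  0.    1.59 -0.01] yaxis [0.999 0.043 0.002] z [ 0.002  0.    -1.   ]
1.58 [-0.01 -1.65 -0.12]
1.51 [-0.03 -3.3  -0.12]
1.44 [-0.04 -4.94 -0.02]
1.38 [-0.05 -6.58  0.21]
1.31 [-0.06 -8.19  0.54]
1.24 [-0.08 -9.78  0.98]
1.17 [ -0.09 -11.34   1.53]
1.1 [ -0.1  -12.85   2.19]
1.03 [ -0.11 -14.32   2.95]
0.96 [ -0.12 -15.73   3.81]
0.89 [ -0.14 -17.07   4.76]
0.82 [ -0.15 -18.35   5.8 ]
0.76 [ -0.16 -19.56   6.93]
0.69 [ -0.17 -20.68   8.14]
0.62 [ -0.17 -21.72   9.42]
0.55 [ -0.18 -22.67  10.77]
0.48 [ -0.19 -23.52  12.19]
0.41 [ -0.2  -24.27  13.65]
0.34 [ -0.2  -24.92  15.17]
0.28 [ -0.21 -25.47  16.73]
0.21 [ -0.21 -25.9   18.32]
0.14 [ -0.21 -26.23  19.94]
0.07 [ -0.22 -26.44  21.57]
0.0 [ -0.22 -26.55  23.22]
```

Emit:
{"op": "arm_command", "data": {"plan": [[[0,-1.6,0,0,0,0],[0,-3.3,0,0,0,0],[0,-5.0,0,0,0,0],[-0.1,-6.7,0.3,0,0,0],[-0.1,-8.4,0.6,0,0,0],[-0.1,-10.0,1.0,0,0,0],[-0.1,-11.6,1.6,0,0,0],[-0.1,-13.1,2.2,0,0,0],[-0.1,-14.6,3.0,0,0,0],[-0.1,-16.0,3.9,0,0,0],[-0.1,-17.4,4.8,0,0,0],[-0.1,-18.7,5.8,0,0,0]]]}}

```text
t: 26.65
tool_pos: [0.5028, 0.0866, 0.4118]
tool_rot: [2.168, 2.262, 0.01]
contact_force: [1.5, -1.6, 1.3]
opening: 0.0093
grip_force: 60.0
```

Run:
```python
from h import *
st();print(lidw(.825))
```

```text
t 26.65 grasp [0.5043 0.0864 0.2571] F [ 1.5 -1.6  1.3] open 0.0093 g 60.0 q [ 0.02 -0.23  1.87 -0.    1.5  -0.02] yaxis [0.999 0.043 0.01 ] z [ 0.01  -0.001 -1.   ]
[0.50462961 0.08802053 0.24836281]
```

Emit:
{"op": "arm_command", "data": {"plan": [[[0,-1.2,1.1,0,0,0],[0,-2.3,2.3,0,0,0],[0,-3.3,3.6,0,0,0],[0,-4.3,5.0,0,0,0],[0,-5.1,6.4,0,0,0],[0,-5.8,7.9,0,0,0],[0,-6.5,9.4,0,0,0],[0,-7.0,10.9,0,0,0],[0,-7.4,12.5,0,0,0],[0,-7.7,14.1,0,0,0],[0,-7.9,15.8,0,0,0],[0,-8.0,17.2,0,0,0]]]}}

```text
t: 27.65
tool_pos: [0.4234, 0.0831, 0.2384]
tool_rot: [2.169, 2.264, 0.005]
contact_force: [4.1, -2.3, 2.1]
opening: 0.0093
grip_force: 62.7
```

Emit:
{"op": "arm_command", "data": {"plan": [[[0,0,0.2,0,0,0],[0,0,0.4,0,0,0],[0,0,0.4,0,0,0]]]}}

```text
t: 27.9
tool_pos: [0.4238, 0.0834, 0.2358]
tool_rot: [2.17, 2.267, 0.003]
contact_force: [1.2, -2.7, 6.3]
opening: 0.0093
grip_force: 65.5
```

Run:
```python
from h import *
st();print(lidw(0))
```

```text
t 27.9 grasp [0.4244 0.0832 0.0811] F [ 1.2 -2.7  6.3] open 0.0093 g 65.5 q [ 0.02 -0.26  2.2  -0.    1.2  -0.02] yaxis [0.999 0.044 0.004] z [ 0.004 -0.001 -1.   ]
[0.42318203 0.08386309 0.074     ]
```

Emit:
{"op": "arm_command", "data": {"plan": [[[0,0,0.3,0,0,0],[0,0,0.6,0,0,0],[0,0,0.6,0,0,0],[0,0,0.6,0,0,0]]]}}

```text
t: 28.23
tool_pos: [0.4247, 0.0835, 0.2354]
tool_rot: [2.171, 2.269, -0.003]
contact_force: [-22.1, -4.4, 44.9]
opening: 0.0092
grip_force: 69.8
```

Run:
```python
from h import *
st()
```

```text
t 28.23 grasp [0.4247 0.0832 0.0807] F [-22.1  -4.4  44.9] open 0.0092 g 69.8 q [ 0.02 -0.26  2.2  -0.    1.2  -0.02] yaxis [ 0.999  0.044 -0.   ] z [-0.    -0.002 -1.   ]
```

Emit:
{"op": "arm_command", "data": {"plan": [[[0,0,-0.3,0,0,0],[0,0,-0.5,0,0,0]]]}}

```text
t: 28.4
tool_pos: [0.4237, 0.0834, 0.2358]
tool_rot: [2.169, 2.267, 0.003]
contact_force: [2.8, -2.6, 0.3]
opening: 0.0093
grip_force: 64.7
```

Emit:
{"op": "arm_command", "data": {"plan": [[[0,0,0,0,0,0],[0,0,0,0,0,0],[0,0,0,0,0,0],[0,0,-3,0,0,0],[0,0,-7,0,0,0],[0,0,-11,0,0,0],[0,0,-15,0,0,0],[0,0,-17,0,0,0],[0,0,-17,0,0,0]]], "gripper": 0.3}}

```text
t: 29.15
tool_pos: [0.4233, 0.0837, 0.4086]
tool_rot: [2.169, 2.263, 0.012]
contact_force: [0.1, 0.1, -0.7]
opening: 0.0298
grip_force: 0.0
```

Run:
```python
from h import *
st()
for n in("top","scene"):
    im,d=get_image(n);W=world(n,d);L=l(W.reshape(-1,3)).reshape(W.shape);Z=W[...,2];H=hsv(im)
    k=(L[...,0]>-.145)&(L[...,0]<-.128)&(abs(L[...,1])<.07)&(Z>.04)&(Z<.16);print(n,"handle",k.sum(),np.median(L[k],0) if k.any() else 0)
    red=((H[...,0]<6)|(H[...,0]>174))&(H[...,1]>150)
    for x in(-.08,0,.08):
        k=red&(abs(L[...,0]-x)<.01)&(abs(L[...,1])<.16)&(Z>.03)&(Z<.2);print(x,k.sum(),np.median(Z[k]) if k.any() else 0)
    k=(abs(L[...,0]+.02)<.05)&(L[...,1]>.22)&(L[...,1]<.33)&(Z>.05)&(Z<.15)&(im.max(-1)<80);print("bar",k.sum(),np.median(L[k],0) if k.any() else 0)
p=clampw(2.42);p[2]=.22;mve(p,YAW-np.pi/2)
```

```text
t 29.15 grasp [0.4249 0.0838 0.2539] F [ 0.1  0.1 -0.7] open 0.0298 g 0.0 q [ 0.02 -0.45  2.04  0.    1.54 -0.02] yaxis [0.999 0.043 0.01 ] z [ 0.01   0.001 -1.   ]
top handle 118 [-0.13857163 -0.02819486  0.07826344]
-0.08 407 0.07996198610568461
0 773 0.08062295466064962
0.08 732 0.08008690445369004
bar 160 [-0.01846428  0.28589179  0.08696149]
scene handle 182 [-0.13619504 -0.00099845  0.07971359]
-0.08 550 0.08210723675298981
0 651 0.08222689575494624
0.08 757 0.08195035265358963
bar 143 [-0.01890546  0.28314279  0.08603756]
[28.798, 11.843, 2.807, 0.001, -0.001, 1.563]
```

Emit:
{"op": "arm_command", "data": {"plan": [[[28.8,11.8,2,0,0,1.5],[28.8,11.8,2,0,0,1.5],[28.8,11.8,2,0,0,1.5],[28.8,11.8,2,0,0,1.5],[28.8,11.8,2,0,0,1.5],[28.8,11.8,2,0,0,1.5],[28.8,11.8,2,0,0,1.5],[28.8,11.8,2,0,0,1.5],[28.8,11.8,2,0,0,1.5],[28.8,11.8,2,0,0,1.5],[28.8,11.8,2,0,0,1.5],[28.8,11.8,2,0,0,1.5]]], "gripper": 0}}

```text
t: 30.25
tool_pos: [0.5273, 0.3765, 0.3781]
tool_rot: [3.129, 0.244, -0.009]
contact_force: [-0.5, -0.0, -0.6]
opening: 0.0425
grip_force: 0.0
```

Run:
```python
from h import *
st();p=clampw(2.47);mve(p,YAW-np.pi/2)
```

```text
t 30.25 grasp [0.5265 0.376  0.2234] F [-0.5 -0.  -0.6] open 0.0425 g 0.0 q [0.51 0.12 1.58 0.   1.44 1.92] yaxis [ 0.155 -0.988  0.002] z [-0.006 -0.003 -1.   ]
[0.197, -0.088, 13.883, 0.002, 0.006, 0.105]
```

Emit:
{"op": "arm_command", "data": {"plan": [[[0.2,0,3,0,0,0.105],[0.2,0,6.5,0,0,0.105],[0.2,0,9.5,0,0,0.105],[0.2,0,12,0,0,0.105],[0.2,0,13.4,0,0,0.105],[0.2,0,13.8,0,0,0.105],[0.2,0,13.8,0,0,0.105]]]}}

```text
t: 30.83
tool_pos: [0.5291, 0.3762, 0.2417]
tool_rot: [3.138, 0.089, -0.007]
contact_force: [0.5, 0.2, 0.9]
opening: 0.0425
grip_force: 0.0
```

Emit:
{"op": "arm_command", "data": {"plan": [[[0,0,0,0,0,0],[0,0,0,0,0,0],[0,0,0,0,0,0],[0,0,0,0,0,0],[0,0,0,0,0,0],[0,0,0,0,0,0],[0,0,0,0,0,0]]], "gripper": 1, "force": 30}}

```text
t: 31.42
tool_pos: [0.5306, 0.377, 0.2459]
tool_rot: [-3.139, -0.089, -0.005]
contact_force: [3.0, 0.6, 3.4]
opening: 0.0106
grip_force: 29.5
```

Run:
```python
from h import *
st();o=get_obs();Rt=R.from_rotvec(o["tool_rot"]);g=o["tool_pos"]+Rt.apply([0,0,tcp_to_grasp]);print(l(g))
for k in np.linspace(2.47,0,16)[1:]:print(np.round(k,2),np.round(Rt.inv().apply(clampw(k)-clampw(2.47))*100,2))
```

```text
t 31.42 grasp [0.5312 0.3772 0.0912] F [3.  0.6 3.4] open 0.0106 g 29.5 q [ 0.5   0.25  1.67 -0.    1.22  2.02] yaxis [ 0.056 -0.998 -0.002] z [ 0.003  0.002 -1.   ]
[-0.01721205  0.28747372  0.09123982]
2.31 [ 0.    0.36 -1.47]
2.14 [ 0.    0.95 -2.85]
1.98 [ 0.    1.77 -4.13]
1.81 [ 0.    2.78 -5.25]
1.65 [-0.    3.96 -6.19]
1.48 [-0.    5.28 -6.92]
1.32 [-0.01  6.7  -7.43]
1.15 [-0.02  8.19 -7.7 ]
0.99 [-0.03  9.7  -7.72]
0.82 [-0.04 11.19 -7.49]
0.66 [-0.04 12.62 -7.02]
0.49 [-0.05 13.96 -6.32]
0.33 [-0.06 15.17 -5.41]
0.16 [-0.07 16.21 -4.32]
0.0 [-0.08 17.06 -3.07]
```

Emit:
{"op": "arm_command", "data": {"plan": [[[0,0.4,-1.5,0,0,0],[0,0.95,-2.9,0,0,0],[0,1.8,-4.1,0,0,0],[0,2.8,-5.25,0,0,0],[0,4.0,-6.2,0,0,0],[0,5.3,-6.9,0,0,0],[0,6.7,-7.4,0,0,0],[0,8.2,-7.7,0,0,0],[0,9.7,-7.7,0,0,0],[0,11.2,-7.5,0,0,0],[0,12.6,-7.0,0,0,0],[-0.1,14.0,-6.3,0,0,0]]]}}

```text
t: 32.42
tool_pos: [0.5377, 0.2372, 0.3104]
tool_rot: [-3.136, -0.089, -0.01]
contact_force: [5.5, 3.9, 2.9]
opening: 0.0107
grip_force: 32.9
```

Emit:
{"op": "arm_command", "data": {"plan": [[[0,1.2,0.9,0,0,0],[0,2.2,2.0,0,0,0],[0,3.1,3.2,0,0,0],[0,3.2,3.5,0,0,0],[0,3.2,3.7,0,0,0],[0,3.2,3.7,0,0,0]]]}}

```text
t: 32.92
tool_pos: [0.5397, 0.2058, 0.2754]
tool_rot: [-3.137, -0.089, -0.003]
contact_force: [-7.4, 3.7, 25.6]
opening: 0.011
grip_force: 36.4
```

Run:
```python
from h import *
st();o=get_obs();Rt=R.from_rotvec(o["tool_rot"]);g=o["tool_pos"]+Rt.apply([0,0,tcp_to_grasp]);print(l(g),l(clampw(0)),l(clampw(.1)))
```

```text
t 32.92 grasp [0.54   0.2063 0.1207] F [-7.4  3.7 25.6] open 0.011 g 36.4 q [0.23 0.05 1.84 0.   1.25 1.75] yaxis [ 0.057 -0.998 -0.003] z [ 0.002  0.003 -1.   ]
[-0.0171361   0.11631277  0.12067712] [-0.02   0.117  0.115] [-0.02        0.12189217  0.12276186]
```

Emit:
{"op": "arm_command", "data": {"plan": [[[0,0,-0.3,0,0,0],[0,0,-0.3,0,0,0]]]}}

```text
t: 33.08
tool_pos: [0.5393, 0.2057, 0.2756]
tool_rot: [-3.137, -0.089, -0.005]
contact_force: [0.6, 5.7, 12.3]
opening: 0.0106
grip_force: 35.1
```

Emit:
{"op": "arm_command", "data": {"plan": [[[0,0,0,0,0,0],[0,0,0,0,0,0],[0,0,0,0,0,0],[0,0,-2,0,0,0],[0,0,-5,0,0,0],[0,0,-9,0,0,0],[0,0,-13,0,0,0],[0,0,-15,0,0,0],[0,0,-15,0,0,0]]], "gripper": 0.1}}

```text
t: 33.83
tool_pos: [0.5393, 0.2048, 0.4291]
tool_rot: [-3.139, -0.089, -0.013]
contact_force: [1.0, -0.8, 0.8]
opening: 0.0384
grip_force: 0.0
```

Emit:
{"op": "arm_command", "data": {"plan": [[[-3,4,0,0,0,0],[-6,8,0,0,0,0],[-9,12,0,0,0,0],[-12,16,0,0,0,0],[-13,20,0,0,0,0],[-13,24,0,0,0,0],[-13,28,0,0,0,0],[-13,32,0,0,0,0],[-13,36,0,0,0,0],[-13,40,0,0,0,0],[-13,42,0,0,0,0],[-13,42,0,0,0,0]]]}}

```text
t: 34.83
tool_pos: [0.4316, -0.2271, 0.4204]
tool_rot: [-3.14, -0.078, 0.008]
contact_force: [-1.1, 0.4, 0.6]
opening: 0.0384
grip_force: 0.0
```

Run:
```python
from h import *
st();im2,_=get_image("scene");im,d=get_image("top");W=world("top",d);L=l(W.reshape(-1,3)).reshape(W.shape);Z=W[...,2]
k=(abs(L[...,0]+.02)<.05)&(L[...,1]>.08)&(L[...,1]<.2)&(Z>.1)&(Z<.17)&(im.max(-1)<80);print("bar",k.sum(),np.median(L[k],0))
cv2.imwrite("pics/end.png",np.hstack([cv2.resize(im,(400,300)),cv2.resize(im2,(400,300))]))
```

```text
t 34.83 grasp [ 0.4308 -0.2271  0.2657] F [-1.1  0.4  0.6] open 0.0384 g 0.0 q [-0.64 -0.29  1.9  -0.    1.54  0.88] yaxis [ 0.049 -0.999 -0.001] z [-0.005  0.    -1.   ]
bar 112 [-0.0203454   0.11588395  0.1199619 ]
```

View pics/end.png

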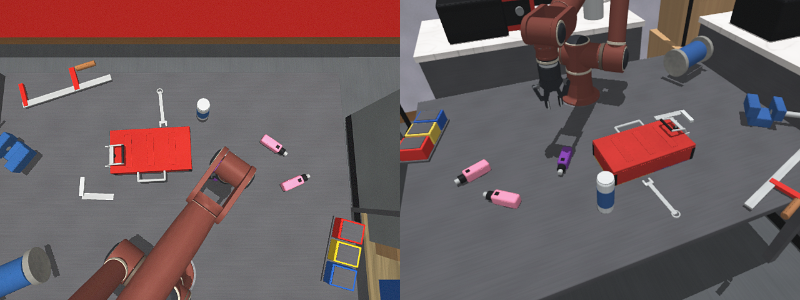

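The lid is shut, the clamp is down (bar at the place expected for angle 0), the bystanders have not moved, and the robot is clear.

```bash
python3 -c "
from station import *
print(finish_job())"
```

```text
the job is handed in; nothing more can be done
None
```

The job is handed in: the only battery pack present is on the blue half and the only green screwdriver is on the yellow half, with the lid shut and the clamp down over it; the hand-in returned no verdict.

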